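# Pull the circuit board and show it to the inspection camera

## Robot

A 7-joint arm with a two-finger parallel gripper is mounted at the origin on the work surface. World frame = base frame: x ahead of the robot, y to its left, z up, the work surface at z = 0. Lengths are in m, angles in rad, forces in N, time in s.
With the tool pointing down it reaches from about 0.4 to 0.875 m from the base axis. Payload 6.5 kg.
Tool frame: the origin (TCP) lies between the finger pads; the fingertips stand 8 mm ahead of it and the grasp point (between the pads) lies 11 mm behind it; z points along the fingers, y is the line along which they close (so a half turn about z gives the same grasp; the last joint's range is limited). The gripper opens to 88 mm and grips with 3 to 60 N. Pads are 18 mm wide; open, the fingers measure 123 mm over their backs; the gripper's body (75 mm by 187 mm) begins 45 mm behind the grasp point.
Start: joints at [1.237, 0.536, -0.004, 1.538, 0.003, 1.067, -0.071], TCP at [0.172, -0.627, 0.247] pointing down, gripper open.
Joint ranges: [-2.7, 2.7], [-0.37, 2.16], [-1.27, 1.26], [0.24, 2.4], [-1.31, 4.45], [0.19, 1.91], [-2.76, 2.76]. Speed limits (rad/s): [2.39, 2.39, 3.14, 3.14, 3.14, 3.14, 3.14].

## Interface

Orientations are given as a rotation vector (axis times angle).
In Python, from rig import manip, optics gives the robot as it stands.
- The arm moves only by the tool play_rows, never from a script. Its argument "deltas" is a list that holds one entry, the list of rows, each a list of 7 numbers: the turn, a rotation vector about the tool's x, y, z in rad, then the shift along the tool's x, y, z in mm, then the closure, from 0 (fully open) to 1 (shut). In form: [[[ax, ay, az, tx, ty, tz, claw], ...]]. A call has 1 to 12 rows; each row shifts and turns the commanded pose from where the row before left it, along the tool's axes as they then stand; what a row does not reach is not made up. A row lasts 1/12 s, in which the tool goes at most 41.7 mm and 7.16 degrees, less where a joint would pass 70% of its speed; a pose out of reach is approached as far as the arm can. A call is refused whole if a number of a shift passes 41.7 or a number of a turn 0.125, either way. A call with a gripper value outside its range is refused whole. The fingers move at their own pace and stop on an object; "newtons" is the grip in N (left out, the last holds). Time passes only in rows, so rows that do not move let the fingers close. It gives the time, the measured TCP pose, the force, the opening and the grip force at its end, in the units of the state.
- manip.sense(): the state, without advancing time (a new reading comes with each control period).
- optics.read_camera(name): name is "scene" or "side" or "wrist"; returns (picture, depth): 384x512x3 uint8, blue, green, red; 384x512 float32, m along the optical axis (not along the pixel's ray), 0 where there is no reading.
- optics.camera_model(name): a dict with "K" (3x3 intrinsics, pixels), "position" and "rotation" of the camera in the world; the wrist camera has in their place "mount" (4x4, takes a point from camera to tool coordinates, whose origin is the TCP and whose axes are the flange's). Camera axes: x right, y up, looking along -z (the intrinsics and any distortion apply to the point x, -y, -z); pixel columns grow to the right and rows downward; lengths in m; the calibration is good to about 2 mm. A picture is of the moment at which its call begins: read the wrist's pose just before it. camera_model takes no time and is no camera call.
- manip.finish_job(): hands the job in; it is judged then, once.
The state is a dict: "clock": time; "q": joint angles; "joint_velocities": joint speeds; "joint_efforts": joint torques, N m; "eef_pos": TCP position; "tcp_rot": TCP orientation; "contact_force": force on the tool from outside, world axes, zero at the start; "torque": the same for the moment, N m; "width": finger opening in m; "grip_force": force on a finger pad.
Only numpy, scipy, OpenCV 4.12 (cv2) and the standard library are available. Lean on these libraries where they do the work, as an engineer would, in place of code of your own. Each camera call takes 0.05 s, during which the arm holds its last target. There are 200 camera calls.

## Task

Switch off the blue bench supply by throwing its red-knobbed lever fully over, then draw the green circuit board up out of the wooden box. Hold it still in the air in front of the inspection camera and finish while holding it there: component side square to the lens, white grip bar uppermost, the middle of the board on the lens axis and about 110 mm from the glass. Do not knock the camera, and leave the other things on the bench where they are.

Things in the scene. Friction and masses are not known exactly. Their poses are not given: they have to be found in the camera images.
- switch (a joint): Angle of the supply's lever, rad: 0 = on, leaning towards the supply's -x side at 0.5 rad from vertical; 1.0 = fully over and off, leaning 0.5 rad to its +x side. It starts between 0 and 0.2, turns stiffly (about 1 to 1.5 N at the knob) and stays where it is left.
- switch_tip (a point): Centre of the red ball knob (26 mm across) at the end of the 10 mm thick, 60 mm long steel lever; about 120 mm above the table when leaning, 127 mm when upright.
- supply: Blue bench supply box, fixed, 110 (x) x 80 (y) x 45 mm; origin at the centre of its underside. In the middle of its top a grey block 70 x 50 x 25 mm carries the lever; the pivot is 67 mm above the table on the supply's z axis, parallel to its y axis, so the knob swings in the supply's x-z plane.
- jig: Fixed aluminium plate 110 (x) x 150 (y) x 8 mm, origin at the centre of its underside, carrying an open wooden box (80 x 120 mm, rim 53 mm above the table). The board stands upright across the box's middle, component side to the jig's +x, between two black end guides 48 mm above the table, about 1.5 mm play, not latched. Lift it 40 mm straight up to clear the box.
- board: Green circuit board, 90 g, 4 mm thick (x), 90 wide (y), 70 high; white grip bar 12 mm thick (x), 50 long (y), 61 to 85 mm above the lower edge. Origin: middle of the lower edge (14 mm above the table at first); z points to the bar. +x face: component side (black chip, blue, yellow and copper parts up to 10 mm proud, 13 to 52 mm up); -x face: bright solder strips only.
- board_face (a point): Middle of the board's component face: 2 mm in +x and 35 mm in +z from the board's origin. This is the point to bring to the lens axis.
- camera_head: Inspection camera head, fixed: white 50 x 50 x 60 mm body with a grey ring light 56 mm across and a black lens barrel 32 mm across. Origin at the centre of the lens glass, 250 mm above the table. It looks along its own +y, which points 20 degrees below level; its z is the picture's up, its x is level. All of the head lies behind the glass (y below 0).
- camera_stand: The camera's stand, fixed: dark square foot 120 x 120 x 12 mm, origin at the centre of its underside, and a round post 18 to 32 mm thick, up to 297 mm high, 45 mm behind the origin (its -y). The lens is 60 mm in front of the origin (its +y), with the same heading.
- pedal: Bystander, loose, to be left alone: purple stomp pedal, 120 x 130 x 63 mm high with its three knobs, 0.7 kg. Origin at the centre of its underside.
- cover: Bystander, loose, to be left alone: light wooden cover plate of the box, 80 x 120 x 8 mm. Origin at the centre of its underside.
- tray: Bystander, loose, to be left alone: clear two-part tray with spacers and small knobs, 90 x 120 x 35 mm. Origin at the centre of its underside.
- screwdriver: Bystander, loose, to be left alone: red-handled screwdriver lying flat, handle about 30 mm thick. Origin at the centre of its underside.
- spool: Bystander, loose, to be left alone: bare aluminium spool standing upright, 56 mm across, 40 mm high. Origin at the centre of its underside.
- meter: Bystander, loose, to be left alone: yellow multimeter lying flat, 150 x 75 x 41 mm. Origin at the centre of its underside.
- jar: Bystander, loose, to be left alone: amber jar with black cap, 60 mm across, 70 mm high. Origin at the centre of its underside.
There are look-alikes about, which are no part of the job. There is more than one size of the board; the job needs the smaller. There is more than one size of the jig; the job needs the larger.

How it is judged:
By the outcome, as a careful person would: the job done as asked, in the order asked, and still so for the second after the job is handed in, while the arm keeps its last pose, push and grip.
It also fails if it takes over 48 s, if anything falls off the work surface, if the arm or the gripper's body presses on something with over 40 N, if the wrist force passes 120 N, or if a joint passes its speed limit or range.

## Working session

There is one attempt and no reset: what is moved stays moved. The work goes in short steps, Python scripts to look and compute and a tool call to move; the robot and the scene stay as the last step left them, time stands still between calls to the robot, and variables do not carry over. Pictures are saved under pics/ and viewed, at most 10 in all, crops included, and the job is handed in when it is done.

Besides the shell and the picture viewer there is one more tool, called after "Call:" as a command line: name --argument value ..., lists and objects as JSON in quotes. play_rows: Moves the arm, as the interface text tells. Its arguments: {"type":"object","properties":{"deltas":{"type":"array"},"newtons":{"type":"number"}},"required":["deltas"]}

```bash
ls; mkdir -p pics
python3 - <<'E'
from rig import manip, optics
import cv2, numpy as np
print(manip.sense())
for n in ("scene","side"):
    p,d=optics.read_camera(n); np.savez(n+'.npz',p=p,d=d)
    cv2.imwrite(f'pics/{n}.png',cv2.resize(p,(800,600),interpolation=cv2.INTER_CUBIC))
    m=optics.camera_model(n);print(n,m)
print(optics.camera_model("wrist"))
E
```

```text
pics
{'clock': 0.0, 'q': array([ 1.23679907,  0.53712898, -0.00443451,  1.53886459,  0.0026533 ,
        1.06731527, -0.07119097]), 'joint_velocities': array([-0.00155866, -0.0005406 ,  0.00062419,  0.00010521,  0.00114607,
       -0.00013731,  0.00117668]), 'joint_efforts': array([-8.85958380e-04, -5.70992446e+01,  9.90506485e-01, -2.51602006e+01,
       -5.62941330e-02,  1.79151638e-02,  1.46090242e-04]), 'eef_pos': array([ 0.17180323, -0.62625984,  0.24586655]), 'tcp_rot': array([-3.11180154e+00, -4.19337494e-01,  6.28248506e-04]), 'contact_force': array([-0.67148379,  1.06055445,  0.44238062]), 'torque': array([ 0.00252537, -0.00991973, -0.03974636]), 'grip_force': 0.0, 'width': 0.0877678024019547}
scene {'K': array([[399.30670465,   0.        , 255.89750505],
       [  0.        , 399.30670465, 185.83231478],
       [  0.        ,   0.        ,   1.        ]]), 'position': array([ 1.14406997, -0.2099661 ,  1.14658704]), 'rotation': array([0.50620466, 0.31288096, 1.1184886 ])}
side {'K': array([[414.27295294,   0.        , 258.11742381],
       [  0.        , 414.27295294, 190.19716418],
       [  0.        ,   0.        ,   1.        ]]), 'position': array([0.07407634, 0.87846348, 0.86001454]), 'rotation': array([ 0.3358803 , -1.19640076, -2.35287626])}
{'K': array([[312.25331811,   0.        , 261.79700041],
       [  0.        , 312.25331811, 192.39594501],
       [  0.        ,   0.        ,   1.        ]]), 'mount': array([[ 5.77175780e-04,  9.55392948e-01,  2.95337064e-01,
         7.53970930e-02],
       [ 9.99999519e-01, -7.85748280e-04,  5.87541778e-04,
        -2.00988424e-04],
       [ 7.93393861e-04,  2.95336583e-01, -9.55392942e-01,
        -1.37924680e-01],
       [ 0.00000000e+00,  0.00000000e+00,  0.00000000e+00,
         1.00000000e+00]])}
```

View pics/scene.png

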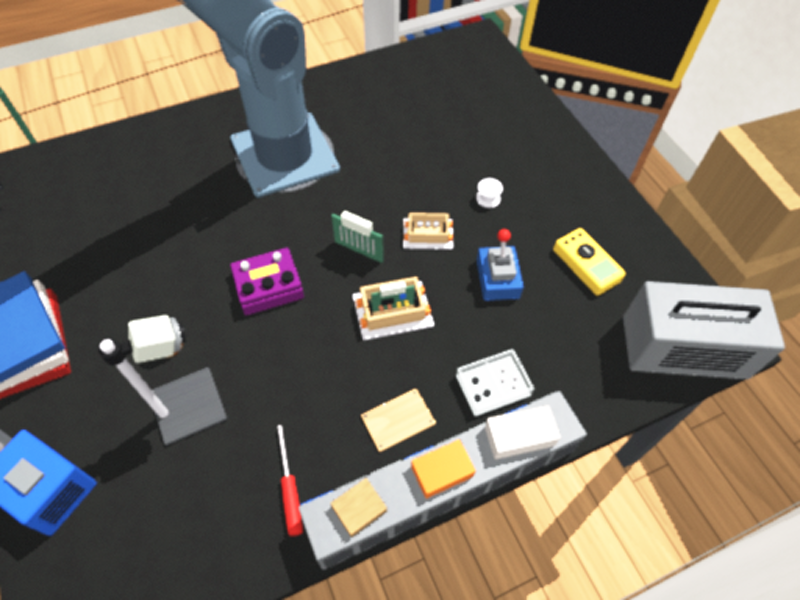

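View pics/side.png

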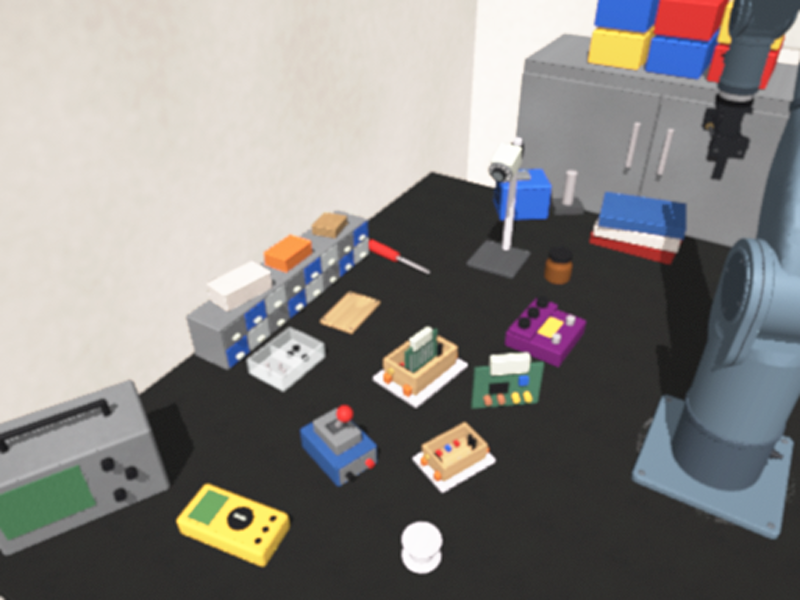

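The scene view shows the robot at the top, the supply at (500,275) with its knob at (504,236), and the larger jig with the board at (392,305). The camera head is at (155,338) and its foot at (188,405). The decoys are a loose large board at (358,238) and an empty small jig at (428,230). I'll build a top-down map from both clouds next.

```bash
cat > h.py <<'E'
import numpy as np, cv2
from scipy.spatial.transform import Rotation as R
from rig import manip, optics
def cloud(n, p, d, pose=None):
    m=optics.camera_model(n); K=m['K']
    v,u=np.mgrid[:384,:512]
    c=np.stack([(u-K[0,2])/K[0,0]*d,-(v-K[1,2])/K[1,1]*d,-d],-1)
    if n=='wrist':
        M=m['mount']; c=c@M[:3,:3].T+M[:3,3]
        return c@R.from_rotvec(pose[1]).as_matrix().T+pose[0]
    return c@R.from_rotvec(m['rotation']).as_matrix().T+m['position']
def load(n):
    f=np.load(n+'.npz'); return f['p'],f['d'],cloud(n,f['p'],f['d'])
E
python3 - <<'E'
from h import *
out=[]
S=2/3*1000  # px per m  -> 1.5mm/px
W=np.zeros((600,800,3),np.uint8); H=np.full((600,800),-1.)
for n in ('scene','side'):
    p,d,c=load(n)
    # upsample for density
    cu=cv2.resize(c.astype(np.float32),None,fx=3,fy=3,interpolation=cv2.INTER_NEAREST)
    ok=(d>0)
    P=c[ok];C=p[ok]
    o=np.argsort(P[:,2]);P=P[o];C=C[o]
    # image right = -y... use col=( .6 - y), row=(0.95-x)
    tab=P[(abs(P[:,2])<.02)&(P[:,0]>.3)&(P[:,0]<.8)&(abs(P[:,1])<.4)]
    print(n,'table z',np.median(tab[:,2]),np.percentile(tab[:,2],[10,90]))
    for (x,y,z),col in zip(P,C):
        r=int((0.95-x)*S);q=int((.5-y)*S)
        if 0<=r<598 and 0<=q<798 and z<.4:
            b=H[r:r+2,q:q+2]<=z
            W[r:r+2,q:q+2][b]=col; H[r:r+2,q:q+2][b]=z
cv2.imwrite('pics/top.png',W)
E
```

```text
scene table z 0.0009270412523625371 [-0.00223066  0.00695333]
side table z -0.0002972848034376585 [-0.00272924  0.00679575]
```

View pics/top.png

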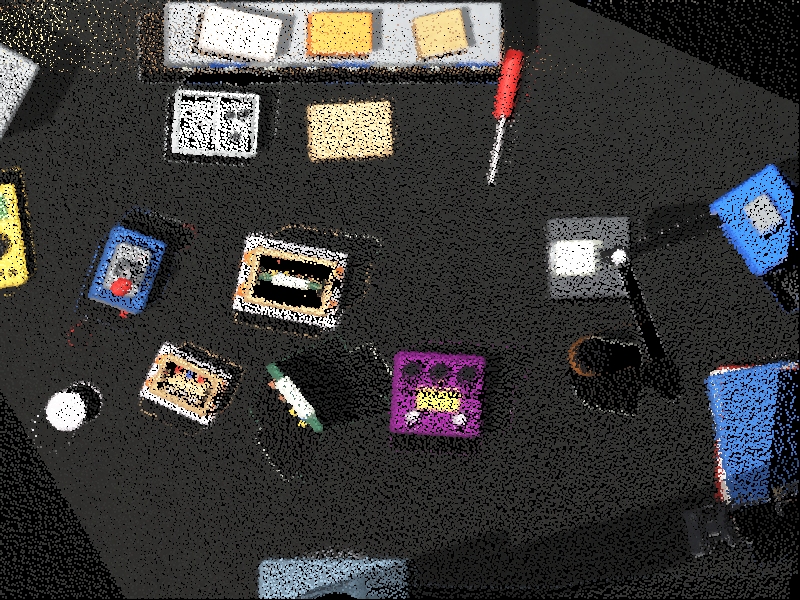

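The top map (1.5 mm per pixel, right = -y, down = -x) shows these positions:
- **Supply:** about (128,268), knob towards the robot.
- **Jig:** about (291,281).
- **Camera:** foot at (590,258), head facing left (+y).
- **Jar:** about (600,355).
- **Pedal:** about (438,395).

Next I'll fit the poses in numbers.

```bash
cat > fit.py <<'E'
from h import *
def rect(P,name):
    q=(P[:,:2]*1000).astype(np.float32)
    c,s,a=cv2.minAreaRect(q); print(name,len(q),np.round(c,1),np.round(s,1),round(a,2),'z',np.round(np.percentile(P[:,2],[5,50,95])*1000,1))
def box(P,x,y,z):
    return (P[...,0]>x[0])&(P[...,0]<x[1])&(P[...,1]>y[0])&(P[...,1]<y[1])&(P[...,2]>z[0])&(P[...,2]<z[1])
def dense(m,P): # drop sparse outliers
    from scipy.spatial import cKDTree
    q=P[m]; n=cKDTree(q).query(q,k=6)[0][:,5]; return q[n<.006]
E
python3 - <<'E'
from fit import *
for n in ('scene','side'):
    p,d,c=load(n); hsv=cv2.cvtColor(p,cv2.COLOR_BGR2HSV); h,s,v=[hsv[...,i].astype(int) for i in range(3)]
    ok=d>0
    print(n)
    rect(dense(ok&box(c,(.45,.65),(.22,.39),(.038,.05)),c),'supply top')
    rect(dense(ok&box(c,(.45,.65),(.22,.39),(.064,.076))&(s<90),c),'block top')
    k=ok&box(c,(.45,.65),(.22,.39),(.10,.14))&(s>150)&((h<8)|(h>172))
    q=c[k]; 
    A=np.c_[2*q,np.ones(len(q))]; 
    from scipy.optimize import least_squares
    f=least_squares(lambda t:np.linalg.norm(q-t,axis=1)-.013,q.mean(0)+[0,0,-.01],loss='soft_l1',f_scale=.001)
    print('knob',len(q),np.round(f.x*1000,1))
    rect(dense(ok&box(c,(.42,.64),(-.05,.17),(.004,.012))&(v>110),c),'jig plate')
    rect(dense(ok&box(c,(.42,.64),(-.05,.17),(.047,.058))&(s>60)&(h>8)&(h<30),c),'rim')
    rect(dense(ok&box(c,(.42,.64),(-.05,.17),(.092,.105)),c),'bar top')
    rect(dense(ok&box(c,(.42,.64),(-.05,.17),(.060,.105)),c),'board upper')
    rect(dense(ok&box(c,(.45,.68),(-.5,-.25),(.008,.017)),c),'foot')
    b=ok&box(c,(.45,.68),(-.5,-.2),(.19,.31))
    rect(dense(b,c),'head all')
    rect(dense(b&(v>140),c),'head white')
E
```

```text
scene
supply top 173 [548.5 305.6] [ 75.6 105.2] 71.15 z [42.1 45.  47.6]
block top 109 [547.3 307.4] [44.9 66.7] 70.02 z [67.3 70.5 73.8]
knob 49 [519.  316.9 121.6]
jig plate 165 [532.  63.] [148.6 105.7] 76.31 z [ 5.6  8.3 10.8]
rim 21 [527.6  62.6] [115.2  76.4] 78.76 z [49.5 51.8 54.3]
bar top 42 [529.2  63.8] [43.7 11.6] 80.79 z [ 96.6  99.7 101.6]
board upper 85 [528.2  59.5] [80.8 11.5] 77.27 z [ 63.7  93.2 101. ]
foot 1197 [ 565.  -385.1] [118.4 118.2] 1.92 z [ 9.4 12.4 15.3]
head all 1102 [ 564.4 -382.3] [124.4  51.7] 88.77 z [235.5 282.6 298.3]
head white 852 [ 565.3 -380.9] [ 50.8 112.9] 2.5 z [228.7 284.6 298.7]
side
supply top 503 [542.7 312.3] [ 80.8 111.7] 69.96 z [39.6 44.1 47.5]
block top 317 [544.8 313.3] [49.7 70.7] 71.46 z [65.9 69.2 72.7]
knob 85 [520.4 319.4 119.9]
jig plate 233 [526.   69.9] [144.  107.8] 78.61 z [5.2 7.5 9.9]
rim 122 [527.6  67.8] [119.  80.] 79.86 z [48.6 51.6 53.8]
bar top 43 [527.6  67.3] [46.1 11.8] 82.11 z [94.4 97.3 99.4]
board upper 120 [525.6  67.6] [87.4 11.9] 76.83 z [64.1 88.5 99.1]
foot 40 [ 559.5 -355.3] [ 99.3 100.4] 44.81 z [ 9.1 11.5 13.1]
head all 186 [ 560.1 -371.9] [ 45.9 109.1] 0.91 z [246.4 278.8 295. ]
head white 115 [ 560.2 -373.6] [100.6  45.4] 88.15 z [263.5 286.7 295.5]
```

Call:
play_rows --deltas '[[[0,0,-0.12,0,0,-24,1],[0,0,-0.12,0,0,-24,1],[0,0,-0.12,0,0,-24,1],[0,0,-0.12,0,0,-24,1],[0,0,-0.12,0,0,-24,1],[0,0,-0.12,0,0,-24,1],[0,0,-0.12,0,0,-24,1],[0,0,-0.12,0,0,-24,1],[0,0,0,38,13,0,1],[0,0,0,38,13,0,1],[0,0,0,38,13,0,1],[0,0,0,38,13,0,1]]]'

```text
clock: 1.1
eef_pos: [0.2727, -0.4995, 0.4384]
tcp_rot: [-2.568, -1.809, -0.0]
contact_force: [0.8, -0.9, 0.1]
width: 0.0103
grip_force: 0.0
```

Call:
play_rows --deltas '[[[0,0,0,38,13,0,1],[0,0,0,38,13,0,1],[0,0,0,38,13,0,1],[0,0,0,38,13,0,1],[0,0,0,38,13,0,1],[0,0,0,38,13,0,1],[0,0,0,38,13,0,1],[0,0,0,38,13,0,1],[0,0,0,38,13,0,1],[0,0,0,0,0,0,1],[0,0,0,0,0,0,1]]]'

```text
clock: 2.02
eef_pos: [0.4983, -0.2159, 0.4383]
tcp_rot: [-2.562, -1.816, -0.0]
contact_force: [-0.4, -0.1, -0.4]
width: 0.0003
grip_force: 0.0
```

```bash
cat >> fit.py <<'E'
def look(tag):
    s=manip.sense(); p,d=optics.read_camera('wrist')
    pose=(s['eef_pos'],s['tcp_rot']); c=cloud('wrist',p,d,pose); np.savez(tag+'.npz',p=p,d=d,c=c,pos=pose[0],rot=pose[1]); return p,d,c
E
python3 - <<'E'
from fit import *
s=manip.sense(); print(s['clock'],s['eef_pos'],s['q'],s['width']); print(R.from_rotvec(s['tcp_rot']).as_matrix().round(3))
p,d,c=look('w1'); cv2.imwrite('pics/w1.png',p)
ok=d>0; hsv=cv2.cvtColor(p,cv2.COLOR_BGR2HSV); v=hsv[...,2].astype(int)
t=c[ok&(abs(c[...,2])<.02)]; print('table',np.median(t[:,2]))
rect(dense(ok&box(c,(.45,.68),(-.5,-.25),(.008,.017)),c),'foot')
b=ok&box(c,(.45,.68),(-.5,-.2),(.19,.31)); rect(dense(b,c),'head'); rect(dense(b&(v>140),c),'white')
E
```

```text
2.0167 [ 0.49830273 -0.21586384  0.43827696] [ 0.72473938  0.24379986 -0.49331493  1.53051435  0.11535814  1.39725838
 -0.11378279] 0.00031520638603949833
[[ 0.331  0.944 -0.   ]
 [ 0.944 -0.331  0.001]
 [ 0.001 -0.001 -1.   ]]
table 3.1574532538103384e-05
foot 3521 [ 561.8 -383.2] [119.9 119.8] 1.83 z [10.  11.7 13.4]
head 855 [ 564.1 -332.4] [29.1 57.6] 69.86 z [246.6 266.7 280.9]
white 558 [ 563.5 -332.7] [25.8 54.3] 72.82 z [244.5 274.8 281.3]
```

View pics/w1.png

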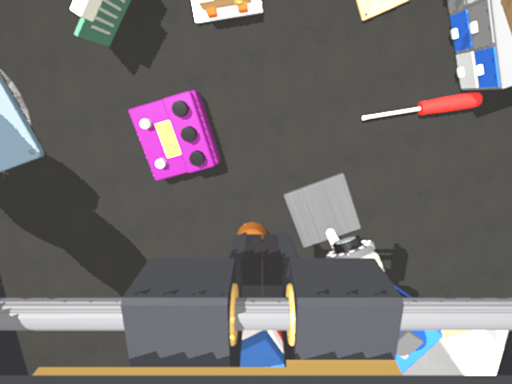

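Wrist view: the camera foot is centred at (322,210), 120 mm square with yaw 1.8°, and part of the head shows at (355,250). That puts the lens at about (0.560, -0.323, 0.25). Next I'll go over the jig and supply.

Call:
play_rows --deltas '[[[0,0,0,37,-13,0,1],[0,0,0,37,-13,0,1],[0,0,0,37,-13,0,1],[0,0,0,37,-13,0,1],[0,0,0,37,-13,0,1],[0,0,0,37,-13,0,1],[0,0,0,37,-13,0,1],[0,0,0,37,-13,0,1],[0,0,0,37,-13,0,1],[0,0,0,0,0,0,1],[0,0,0,0,0,0,1]]]'

```text
clock: 2.98
eef_pos: [0.4988, 0.135, 0.4385]
tcp_rot: [-2.566, -1.813, 0.001]
contact_force: [0.1, -1.3, -0.1]
width: 0.0004
grip_force: 0.0
```

```bash
cat > m2.py <<'E'
from fit import *
import sys
s=manip.sense(); print(s['clock'],s['eef_pos'],s['q'].round(2)); 
p,d,c=look(sys.argv[1]); cv2.imwrite(f'pics/{sys.argv[1]}.png',p)
ok=d>0; hsv=cv2.cvtColor(p,cv2.COLOR_BGR2HSV); h,s,v=[hsv[...,i].astype(int) for i in range(3)]
t=c[ok&(abs(c[...,2])<.02)]; print('table',np.median(t[:,2]))
def tr(f,*a):
    try: f(*a)
    except Exception as e: print(a[1:],e)
def R_(m,n): tr(lambda m,n: rect(dense(m,c),n),m,n)
S=((.45,.65),(.22,.39)); J=((.42,.64),(-.05,.17))
R_(ok&box(c,*S,(.038,.05)),'supply top')
R_(ok&box(c,*S,(.064,.076))&(s<90),'block top')
q=c[ok&box(c,*S,(.10,.14))&(s>150)&((h<8)|(h>172))]
if len(q)>10:
    from scipy.optimize import least_squares
    f=least_squares(lambda t:np.linalg.norm(q-t,axis=1)-.013,q.mean(0)+[0,0,-.01],loss='soft_l1',f_scale=.001)
    print('knob',len(q),np.round(f.x*1000,1))
R_(ok&box(c,*J,(.004,.012))&(v>110),'jig plate')
R_(ok&box(c,*J,(.047,.058))&(s>60)&(h>8)&(h<30),'rim')
R_(ok&box(c,*J,(.092,.105)),'bar top')
R_(ok&box(c,*J,(.060,.105)),'board upper')
E
python3 m2.py w2
```

```text
2.9833 [0.49882247 0.13498368 0.43852   ] [ 0.25  0.22 -0.73  1.58  0.15  1.39 -0.83]
table 0.00012286826150395558
supply top 1874 [541.7 307.3] [ 74.6 111.6] 70.01 z [42.2 44.9 46.5]
block top 1239 [543.2 309.1] [49.2 69.3] 70.37 z [68.1 70.1 72.9]
knob 312 [517.9 319.  120.4]
jig plate 1264 [525.8  65. ] [149.2 110.1] 78.88 z [6.2 7.9 9.5]
rim 741 [526.1  64.2] [120.9  79.3] 78.92 z [48.5 52.6 54.3]
bar top 235 [525.7  64.9] [49.3 11.9] 78.82 z [ 96.9  98.7 100.2]
board upper 316 [525.5  64.1] [90.8 12.8] 77.3 z [ 80.2  98.2 100.1]
```

View pics/w2.png

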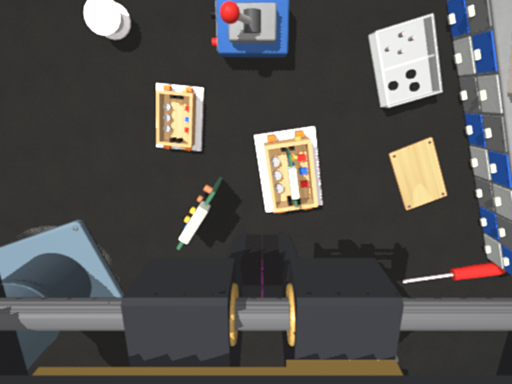

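The wrist fit agrees with the given sizes:
- **Supply:** (0.543, 0.309), yaw -19.7°.
- **Knob:** (0.518, 0.319, 0.120).
- **Bar:** (0.5258, 0.065), top at 0.099, yaw -11.1°, with the coloured parts on the +x side.

Now I'll go behind the knob.

Call:
play_rows --deltas '[[[0,0,0,36,-19,10,1],[0,0,0,36,-19,10,1],[0,0,0,36,-19,10,1],[0,0,0,36,-19,10,1],[0,0,0,36,-19,10,1],[0,0,0,0,0,39,1],[0,0,0,0,0,39,1],[0,0,0,0,0,39,1],[0,0,0,0,0,39,1],[0,0,0,0,0,39,1],[0,0,0,0,0,39,1],[0,0,0,0,0,38,1]]]'

```text
clock: 4.03
eef_pos: [0.4723, 0.3309, 0.1147]
tcp_rot: [2.57, 1.802, -0.001]
contact_force: [0.8, -0.4, -0.2]
width: 0.0002
grip_force: 0.0
```

Call:
play_rows --deltas '[[[0,0,0,0,0,0,1],[0,0,0,0,5,0,1],[0,0,0,0,5,0,1],[0,0,0,0,5,0,1],[0,0,0,0,5,0,1],[0,0,0,0,5,0,1]]]'

```text
clock: 4.53
eef_pos: [0.4953, 0.3268, 0.119]
tcp_rot: [-2.569, -1.808, -0.004]
contact_force: [-3.6, 1.7, 3.3]
width: 0.0005
grip_force: 2.2
```

Call:
play_rows --deltas '[[[0,0,0,0,5,0,1],[0,0,0,0,5,0,1],[0,0,0,0,5,0,1],[0,0,0,0,5,0,1],[0,0,0,0,5,0,1]]]'

```text
clock: 4.95
eef_pos: [0.518, 0.3177, 0.1169]
tcp_rot: [2.568, 1.81, -0.0]
contact_force: [-0.9, 0.8, 1.6]
width: 0.0004
grip_force: 0.8
```

Call:
play_rows --deltas '[[[0,0,0,0,5,0,1],[0,0,0,0,5,0,1],[0,0,0,0,5,0,1],[0,0,0,0,5,0,1],[0,0,0,0,4,0,1]]]'

```text
clock: 5.37
eef_pos: [0.5404, 0.3093, 0.1167]
tcp_rot: [2.568, 1.809, -0.001]
contact_force: [-1.2, -0.5, -1.1]
width: 0.0001
grip_force: 0.6
```

Call:
play_rows --deltas '[[[0,0,0,0,3,0,1],[0,0,0,0,3,0,1],[0,0,0,0,2,0,1]]]'

```text
clock: 5.62
eef_pos: [0.5463, 0.3074, 0.1166]
tcp_rot: [-2.566, -1.809, 0.004]
contact_force: [-8.7, 1.3, 2.4]
width: 0.0005
grip_force: 3.8
```

Call:
play_rows --deltas '[[[0,0,0,0,2,0,1],[0,0,0,0,2,0,1],[0,0,0,0,0,0,1]]]'

```text
clock: 5.87
eef_pos: [0.5465, 0.3074, 0.1166]
tcp_rot: [-2.562, -1.811, 0.01]
contact_force: [-12.5, 0.9, 5.4]
width: 0.0007
grip_force: 6.5
```

Call:
play_rows --deltas '[[[0,0,0,0,-20,0,1],[0,0,0,0,-10,-30,1],[0,0,0,0,0,-40,1],[0,0,0,0,0,-40,1],[0,0,-0.07,-30,0,-40,0],[0,0,-0.07,-40,0,-30,0],[0,0,0,-40,0,0,0],[0,0,0,-40,0,0,0],[0,0,0,0,0,0,0],[0,0,0,0,0,0,0]]]'

```text
clock: 6.7
eef_pos: [0.4903, 0.1789, 0.2857]
tcp_rot: [2.438, 1.977, -0.0]
contact_force: [-0.3, 0.1, -0.4]
width: 0.0385
grip_force: 0.0
```

```bash
python3 m2.py w3; python3 -c "
from h import *
s=manip.sense();M=R.from_rotvec(s['tcp_rot']).as_matrix();print(M.round(3));print((M.T@(np.array([.5258,.065,.25])-s['eef_pos'])*1000).round(1))"
```

```text
6.7 [0.4902564  0.17894138 0.28565995] [ 0.2   0.38 -0.8   1.8   0.31  1.09 -0.92]
table 0.00013344840979778727
supply top 3358 [543.  309.6] [ 79.9 111.7] 70.2 z [42.6 44.9 46.3]
block top 2534 [543.7 309.4] [50.2 69.6] 70.15 z [68.2 70.  73.1]
knob 736 [570.8 299.7 119.6]
jig plate 1793 [525.9  65. ] [149.3 110.1] 78.93 z [6.4 7.8 9.3]
rim 1164 [526.3  64.2] [121.2  79.7] 78.94 z [48.  52.6 54. ]
('bar top',) index -1 is out of bounds for axis 0 with size 0
board upper 145 [533.8  96.4] [24.4 11.5] 69.41 z [62.6 79.9 84.5]
[[ 0.203  0.979  0.001]
 [ 0.979 -0.203 -0.   ]
 [ 0.     0.001 -1.   ]]
[-106.7   58.6   35.8]
```

The knob is now at +28.9 mm, so the lever is fully over. Next is the grasp.

Call:
play_rows --deltas '[[[0,0,-0.01,-27,15,15,0],[0,0,0,-27,15,15,0],[0,0,0,-27,15,15,0],[0,0,0,-26,14,15,0],[0,0,0,0,0,0,0],[0,0,0,0,0,30,0],[0,0,0,0,0,30,0],[0,0,0,0,0,20,0],[0,0,0,0,0,0,0]]]'

```text
clock: 7.5
eef_pos: [0.5244, 0.0673, 0.1418]
tcp_rot: [-2.419, -1.998, 0.007]
contact_force: [-0.3, 0.3, -0.2]
width: 0.0882
grip_force: 0.0
```

```bash
python3 m2.py w4 | grep -v supply; python3 -c "
from h import *
s=manip.sense();M=R.from_rotvec(s['tcp_rot']).as_matrix();print(s['width'],M.round(3));print((M.T@(np.array([.5258,.065,.08])-s['eef_pos'])*1000).round(1))"
```

```text
7.5 [0.52436986 0.0672732  0.14183142] [ 0.3   0.58 -0.67  1.91  0.47  0.83 -0.81]
table 0.00010618440884475888
('block top',) index -1 is out of bounds for axis 0 with size 0
jig plate 3893 [525.9  64.2] [149.8 110.1] 78.89 z [6.7 7.9 9. ]
rim 4162 [526.1  63.7] [120.8  79.8] 78.88 z [48.4 52.7 53.9]
bar top 1456 [526.1  64.3] [50.1 12. ] 79.0 z [97.2 98.8 99.8]
board upper 1916 [526.5  63.8] [90.6 12.9] 79.0 z [79.  98.5 99.7]
0.08829560372508935 [[ 0.189  0.982 -0.003]
 [ 0.982 -0.189  0.001]
 [ 0.    -0.004 -1.   ]]
[-2.5  0.9 64. ]
```

View pics/w4.png

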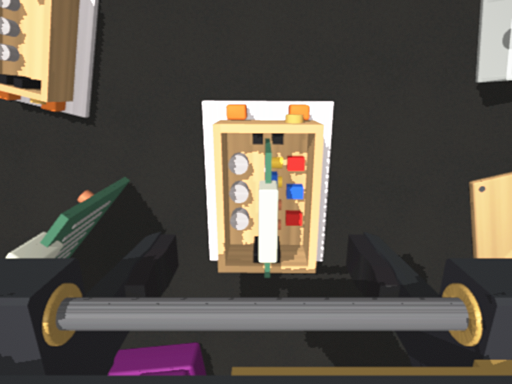

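The wrist image shows the bar at (268,222), midway between the fingers, with the components on its right (+x). The fingers are clear on both sides, so I'll descend and grip.

Call:
play_rows --deltas '[[[0,0,0,-3,2,15,0],[0,0,0,0,0,20,0],[0,0,0,0,0,17,0],[0,0,0,0,0,9,0],[0,0,0,0,0,0,0],[0,0,0,0,0,0,0.9],[0,0,0,0,0,0,1],[0,0,0,0,0,0,1],[0,0,0,0,0,0,1],[0,0,0,0,0,0,1],[0,0,0,0,0,0,1],[0,0,0,0,0,0,1]]]' --newtons 25

```text
clock: 8.55
eef_pos: [0.5281, 0.0621, 0.0845]
tcp_rot: [2.425, 1.997, 0.0]
contact_force: [0.4, 1.0, 0.3]
width: 0.0437
grip_force: 0.0
```

Call:
play_rows --deltas '[[[0,0,0,0,0,0,1],[0,0,0,0,0,0,1],[0,0,0,0,0,-5,1],[0,0,0,0,0,-5,1],[0,0,0,0,0,-5,1]]]'

```text
clock: 8.97
eef_pos: [0.5281, 0.0623, 0.0999]
tcp_rot: [2.425, 1.997, 0.0]
contact_force: [0.0, -0.7, -0.8]
width: 0.0115
grip_force: 25.0
```

The fingers shut slower than I allowed for, so the grip may be too high on the bar. I'll open, go down and grip again.

Call:
play_rows --deltas '[[[0,0,0,0,0,0,0.75],[0,0,0,0,0,0,0.75],[0,0,0,0,0,0,0.75],[0,0,0,0,0,0,0.75],[0,0,0,0,0,0,0.75]]]'

```text
clock: 9.38
eef_pos: [0.5278, 0.0622, 0.0992]
tcp_rot: [-2.425, -1.997, 0.001]
contact_force: [0.0, 0.4, -0.7]
width: 0.0222
grip_force: 0.0
```

```bash
python3 m2.py w5 | grep -v supply; python3 -c "
from h import *
s=manip.sense();M=R.from_rotvec(s['tcp_rot']).as_matrix();print(s['width'],M.round(3));print((M.T@(np.array([.526,.0645,.08])-s['eef_pos'])*1000).round(1))"
```

```text
9.3833 [0.52782306 0.06216281 0.09915132] [ 0.27  0.64 -0.62  1.92  0.54  0.75 -0.85]
table 4.834637641085854e-05
('block top',) index -1 is out of bounds for axis 0 with size 0
jig plate 4307 [527.7  73. ] [131.1 110.4] 78.98 z [6.8 7.9 9. ]
rim 4437 [526.5  64.9] [118.3  79.5] 78.9 z [48.2 52.8 53.9]
bar top 3034 [531.2  64.7] [42.  46.1] 25.49 z [ 94.3  98.8 102.6]
board upper 3786 [529.8  68.5] [43.4 71.1] 19.07 z [ 79.4  98.5 102.2]
0.022056968827596904 [[ 0.192  0.981 -0.   ]
 [ 0.981 -0.192 -0.   ]
 [-0.    -0.    -1.   ]]
[ 1.9 -2.3 19.2]
```

View pics/w5.png

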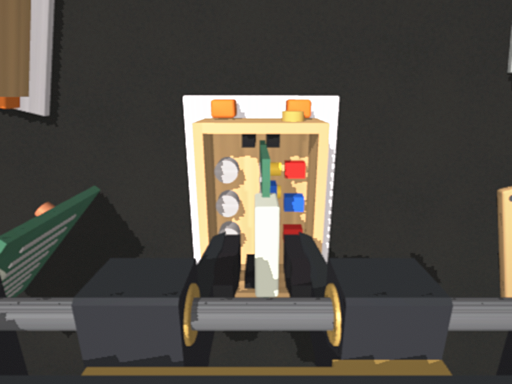

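The board is still seated (bar top 0.099), and the bar at (267,245) lies between the fingers. I'll shift -2 mm in y, go down 19 mm and grip with enough time to close.

Call:
play_rows --deltas '[[[0,0,0,2,-2,5,0.75],[0,0,0,0,0,8,0.75],[0,0,0,0,0,6,0.75],[0,0,0,0,0,0,0.75],[0,0,0,0,0,0,1],[0,0,0,0,0,0,1],[0,0,0,0,0,0,1],[0,0,0,0,0,0,1],[0,0,0,0,0,0,1],[0,0,0,0,0,0,1]]]' --newtons 30

```text
clock: 10.27
eef_pos: [0.5265, 0.0645, 0.0804]
tcp_rot: [2.425, 1.997, 0.0]
contact_force: [-0.4, -0.0, -1.0]
width: 0.0118
grip_force: 29.8
```

Call:
play_rows --deltas '[[[0,0,0,0,0,-5,1],[0,0,0,0,0,-10,1],[0,0,0,0,0,-15,1],[0,0,0,0,0,-20,1],[0,0,0,0,0,-25,1],[0,0,0,0,0,-30,1],[0,0,0,0,0,-30,1],[0,0,0,0,0,-30,1],[0,0,0,0,0,-25,1],[0,0,0,0,0,-15,1],[0,0,0,0,0,-5,1],[0,0,0,0,0,0,1]]]'

```text
clock: 11.27
eef_pos: [0.5269, 0.0648, 0.292]
tcp_rot: [2.424, 1.996, 0.003]
contact_force: [-0.0, -1.2, -0.7]
width: 0.0116
grip_force: 29.8
```

```bash
cat > goal.py <<'E'
from fit import *
# board in tool, from the grasp moment
def T(r,p): M=np.eye(4);M[:3,:3]=r;M[:3,3]=p;return M
Tg=T(R.from_rotvec([2.425,1.997,0]).as_matrix(),[.5265,.0645,.0804])
Bg=T(R.from_euler('z',-11.1,degrees=True).as_matrix(),[.526,.0645,.014])
TB=np.linalg.inv(Tg)@Bg
yaw=np.radians(1.83); L=np.array([.5618,-.3832,.25])+.06*np.array([-np.sin(yaw),np.cos(yaw),0])
a=np.array([-np.sin(yaw)*np.cos(np.radians(20)),np.cos(yaw)*np.cos(np.radians(20)),-np.sin(np.radians(20))])
F=L+.11*a
bx=-a; by=np.cross([0,0,1],bx);by/=np.linalg.norm(by);bz=np.cross(bx,by)
Rb=np.c_[bx,by,bz]; B=T(Rb,F-Rb@[.002,0,.035])
G=B@np.linalg.inv(TB)
def report():
    s=manip.sense();M=R.from_rotvec(s['tcp_rot']).as_matrix()
    print('clock',s['clock'],'pos',s['eef_pos'].round(4),'q',s['q'].round(2),'w',s['width'],s['grip_force'],s['contact_force'].round(1))
    print('goal',G[:3,3].round(4),'F',F.round(4)); print('tool R\n',M.round(3))
    print('turn in tool',R.from_matrix(M.T@G[:3,:3]).as_rotvec().round(4),'shift in tool',(M.T@(G[:3,3]-s['eef_pos'])*1000).round(1),'in goal axes',(G[:3,:3].T@(G[:3,3]-s['eef_pos'])*1000).round(1))
    Bn=T(M,s['eef_pos'])@TB; Fn=(Bn@[.002,0,.035,1])[:3]; e=Fn-L
    print('dist',e@a*1000,'off-axis',np.linalg.norm(e-(e@a)*a)*1000,'angle',np.degrees(np.arccos(-Bn[:3,0]@a)),'roll',np.degrees(np.arccos(Bn[:3,2]@bz)))
if __name__=='__main__': report()
E
python3 goal.py
python3 - <<'E'
from fit import *
for n in('scene','side'):
    p,d=optics.read_camera(n); np.savez(n+'2.npz',p=p,d=d)
p=np.load('scene2.npz')['p'][110:260,160:400]; q=np.load('side2.npz')['p'][150:300,180:420]
cv2.imwrite('pics/lift.png',cv2.resize(np.vstack([p,q]),None,fx=2,fy=2,interpolation=cv2.INTER_CUBIC))
E
```

```text
clock 11.2667 pos [0.5269 0.0648 0.292 ] q [ 0.41  0.38 -0.78  1.77  0.3   1.11 -0.66] w 0.011629410368119977 29.809961017235764 [-0.  -1.2 -0.7]
goal [ 0.5563 -0.2078  0.2414] F [ 0.5566 -0.2199  0.2124]
tool R
 [[ 0.192  0.981  0.003]
 [ 0.981 -0.192 -0.   ]
 [ 0.     0.003 -1.   ]]
turn in tool [-0.2923 -0.2372  1.3302] shift in tool [-261.9   80.9   50.7] in goal axes [ 20.5 239.5 141.1]
dist 361.38683742922365 off-axis 144.0414552233249 angle 77.81275731273386 roll 19.99404853651245
```

View pics/lift.png

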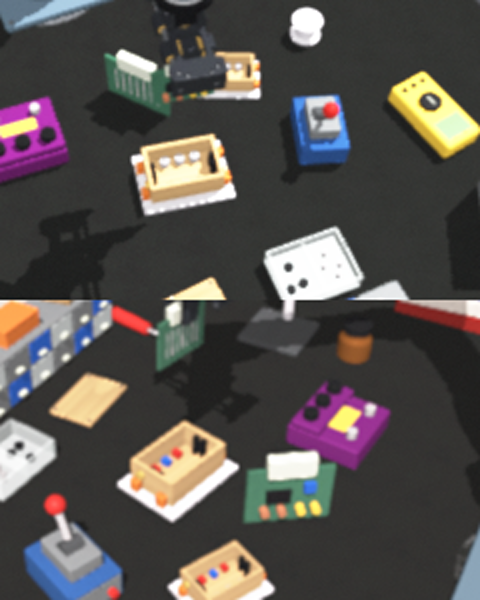

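The two crops show the board out of the box and held upright, the box empty, the lever over, and the bystanders in place. Next I'll turn and tilt it where it is, well away from the camera.

Call:
play_rows --deltas '[[[0,0,0.06,0,0,0,1],[0,0,0.11,0,0,0,1],[0,0,0.12,0,0,0,1],[0,0,0.12,0,0,0,1],[0,0,0.12,0,0,0,1],[0,0,0.12,0,0,0,1],[0,0,0.12,0,0,0,1],[0,0,0.12,0,0,0,1],[0,0,0.12,0,0,0,1],[0,0,0.12,0,0,0,1],[0,0,0.12,0,0,0,1],[0,0,0.1,0,0,0,1]]]'

```text
clock: 12.37
eef_pos: [0.5255, 0.0644, 0.2886]
tcp_rot: [3.141, 0.035, -0.005]
contact_force: [-0.2, 0.3, -0.7]
width: 0.0117
grip_force: 29.8
```

Call:
play_rows --deltas '[[[-0.05,0,0,0,0,0,1],[-0.1,0,0,0,0,0,1],[-0.1,0,0,0,0,0,1],[-0.07,0,0,0,0,0,1],[-0.03,0,0,0,0,0,1],[0,0,0,0,0,0,1],[0,0,0,0,0,0,1]]]'

```text
clock: 12.95
eef_pos: [0.526, 0.0643, 0.2893]
tcp_rot: [2.792, 0.04, 0.004]
contact_force: [-0.4, -2.1, -1.5]
width: 0.0115
grip_force: 29.8
```

```bash
python3 goal.py
```

```text
clock 12.95 pos [0.526  0.0643 0.2893] q [-0.05  0.38 -0.45  1.76  0.5   1.25 -2.24] w 0.011518768147317032 29.808386589138536 [-0.4 -2.1 -1.5]
goal [ 0.5563 -0.2078  0.2414] F [ 0.5566 -0.2199  0.2124]
tool R
 [[ 1.     0.027  0.007]
 [ 0.028 -0.939 -0.342]
 [-0.002  0.342 -0.94 ]]
turn in tool [-0.0001  0.0033 -0.0036] shift in tool [ 22.8 240.  138.3] in goal axes [ 21.4 240.1 138.4]
dist 350.0944026891711 off-axis 140.0515683408867 angle 0.20477673092922843 roll 0.19197061974208252
```

Call:
play_rows --deltas '[[[0,0,0,1,10,6,1],[0,0,0,2,20,12,1],[0,0,0,3,26,16,1],[0,0,0,3,28,18,1],[0,0,0,3,28,18,1],[0,0,0,3,28,18,1],[0,0,0,3,28,18,1],[0,0,0,2,24,16,1],[0,0,0,1,16,10,1],[0,0,0,0,8,5,1],[0,0,0,0,0,0,1],[0,0,0,0,0,0,1]]]'

```text
clock: 13.95
eef_pos: [0.554, -0.185, 0.2358]
tcp_rot: [2.792, 0.037, 0.007]
contact_force: [0.1, 0.2, -0.9]
width: 0.0117
grip_force: 29.8
```

```bash
python3 goal.py
python3 - <<'E'
from fit import *
im=[]
for n in('scene','side'):
    p,d=optics.read_camera(n); c=cloud(n,p,d); np.savez(n+'3.npz',p=p,d=d)
    a,b=((160,0) if n=='scene' else (60,230))
    im.append(cv2.resize(p[a:a+150,b:b+200],None,fx=2,fy=2,interpolation=cv2.INTER_CUBIC))
    hsv=cv2.cvtColor(p,cv2.COLOR_BGR2HSV); m=(d>0)&box(c,(.48,.64),(-.26,-.12),(.14,.27))&(hsv[...,0]>60)&(hsv[...,0]<90)&(hsv[...,1]>80)
    q=c[m]; print(n,len(q))
    if len(q)>30:
        print(q.mean(0).round(4),q.min(0).round(3),q.max(0).round(3))
        w=np.linalg.svd(q-np.median(q,0),full_matrices=False)[2][2]; print('normal',w.round(3))
p,d,c=look('w6')
cv2.imwrite('pics/hold.png',np.vstack(im))
E
```

```text
clock 13.95 pos [ 0.554  -0.185   0.2358] q [ 0.3   0.43 -0.32  1.8   0.58  0.99 -1.87] w 0.01169064124649587 29.808186646696413 [ 0.1  0.2 -0.9]
goal [ 0.5563 -0.2078  0.2414] F [ 0.5566 -0.2199  0.2124]
tool R
 [[ 1.     0.025  0.009]
 [ 0.026 -0.939 -0.342]
 [ 0.     0.342 -0.94 ]]
turn in tool [ 0.0001  0.0016 -0.0061] shift in tool [ 1.7 23.3  2.6] in goal axes [ 1.6 23.4  2.6]
dist 133.34765142303985 off-axis 3.060630204510998 angle 0.34765033488965735 roll 0.08900727476543313
scene 74
[ 0.5909 -0.195   0.2129] [ 0.556 -0.209  0.178] [ 0.601 -0.181  0.242]
normal [ 0.03  -0.932  0.361]
side 54
[ 0.5227 -0.1921  0.2073] [ 0.51  -0.207  0.174] [ 0.595 -0.179  0.24 ]
normal [-0.038  0.93  -0.365]
```

View pics/hold.png

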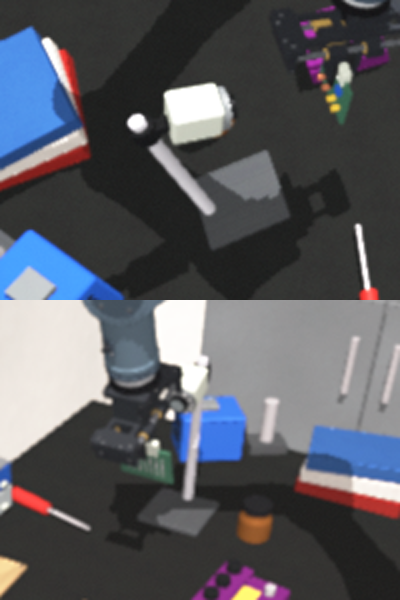

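The component side faces the lens with the bar up, and there is clear space all round. Now the final approach.

Call:
play_rows --deltas '[[[0,0,-0.003,1,4,1,1],[0,0,-0.003,1,7,1,1],[0,0,0,0,7,1,1],[0,0,0,0,4,0,1],[0,0,0,0,1,0,1],[0,0,0,0,0,0,1],[0,0,0,0,0,0,1],[0,0,0,0,0,0,1],[0,0,0,0,0,0,1],[0,0,0,0,0,0,1]]]'

```text
clock: 14.93
eef_pos: [0.5571, -0.2069, 0.2407]
tcp_rot: [2.791, 0.048, 0.005]
contact_force: [0.0, 0.0, -0.8]
width: 0.0119
grip_force: 29.8
```

```bash
python3 goal.py
python3 - <<'E'
from fit import *
from goal import L,a
for n in('scene','side'):
    p,d=optics.read_camera(n); c=cloud(n,p,d)
    hsv=cv2.cvtColor(p,cv2.COLOR_BGR2HSV); m=(d>0)&box(c,(.48,.64),(-.28,-.15),(.14,.27))&(hsv[...,0]>60)&(hsv[...,0]<90)&(hsv[...,1]>80)
    q=c[m]; print(n,len(q),'board plane along axis',np.median((q-L)@a),'x',q[:,0].min(),q[:,0].max(),'z',q[:,2].min())
    k=(d>0)&box(c,(.5,.63),(-.45,-.29),(.2,.31))
    rect(c[k],'head')
E
```

```text
clock 14.9333 pos [ 0.5571 -0.2069  0.2407] q [ 0.33  0.44 -0.31  1.78  0.58  0.99 -1.82] w 0.011949821920625603 29.808412233396666 [ 0.   0.  -0.8]
goal [ 0.5563 -0.2078  0.2414] F [ 0.5566 -0.2199  0.2124]
tool R
 [[ 0.999  0.033  0.01 ]
 [ 0.034 -0.939 -0.343]
 [-0.002  0.343 -0.939]]
turn in tool [0.0007 0.0013 0.0018] shift in tool [-0.8  1.  -0.4] in goal axes [-0.8  1.  -0.4]
dist 110.97491627632716 off-axis 0.8720168400690379 angle 0.11082840157986408 roll 0.08437849558287731
scene 75 board plane along axis 0.10988673718553035 x 0.5144861072349065 0.6037132215852813 z 0.17848682384803127
head 1175 [ 565.1 -382.6] [ 52.2 125.3] 0.21 z [235.4 282.2 297.8]
side 54 board plane along axis 0.11509240550572876 x 0.5116444356763342 0.5990817018625668 z 0.17859947367942752
head 349 [ 563.5 -374.2] [ 52.6 121.2] 4.42 z [235.2 274.4 296.1]
```

Everything agrees: 111 mm from the glass, 0.9 mm off the axis and 0.1° tilt. The head has not moved, so I'm handing in.

```bash
python3 -c "
from rig import manip
print(manip.finish_job())"
```

```text
the job is handed in; nothing more can be done
None
```

I threw the supply's lever fully over, then drew the board out of the box. I handed the job in at about 15 s with the board held square to the lens, bar up, about 111 mm from the glass and 1 mm off the axis by my measurements.

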